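Square a rim lock into the bench fence

ROBOT

A 7-joint arm with a two-finger parallel gripper is mounted at the origin on the work surface. World frame = base frame: x ahead of the robot, y to its left, z up, the work surface at z = 0. Lengths are in m, angles in degrees, forces in N, time in s.
With the tool pointing down it reaches from about 0.425 to 0.875 m from the base axis. Payload 4.7 kg.
Tool frame: the origin (TCP) lies at the very end of the fingers, on their centre line; the grasp point (between the pads) lies 19 mm behind it; z points along the fingers, y is the line along which they close (so a half turn about z gives the same grasp; the last joint's range is limited). The gripper opens to 87 mm and grips with 3 to 60 N. Pads are 19 mm wide; open, the fingers measure 117 mm over their backs; the gripper's body (75 mm by 190 mm) begins 51 mm behind the grasp point.
Start: joints at [72.485, 18.392, -4.016, 83.108, 1.295, 78.541, -3.26], TCP at [0.204, -0.617, 0.202] pointing down, gripper open.
Joint ranges: [-163.93, 163.93], [-17.29, 119.83], [-79.2, 71.16], [3.27, 140.29], [-89.18, 269.18], [5.43, 117.66], [-154.24, 154.24]. Speed limits (degrees/s): [147.25, 147.25, 180, 180, 180, 180, 180].

INTERFACE

Orientations are given as [roll, pitch, yaw] about the fixed x, y, z axes, in that order (R = Rz(yaw) Ry(pitch) Rx(roll)).
In Python, from cell import get_obs, eyes, env gives the robot as it stands.
- The arm moves only by the tool servo_tool, never from a script. Its argument "series" is a list that holds one entry, the list of rows, each a list of 7 numbers: the shift along the tool's x, y, z in units of 300 mm (1.0 is 300 mm), then the turn, a rotation vector about the tool's x, y, z in units of pi rad (1.0 is pi rad), then the opening, from 0 (shut) to 1 (fully open). In form: [[[tx, ty, tz, wx, wy, wz, gripper], ...]]. A call has 1 to 12 rows; each row is the pose to reach, as a shift and turn from the pose commanded when the call began, along the tool's axes at that moment, turning the shorter way round; what a row does not reach only later rows make up. A row lasts 1/12 s, in which the tool goes at most 41.7 mm and 7.16 degrees, less where a joint would pass 70% of its speed; a pose out of reach is approached as far as the arm can. A call with a number of a shift or a turn outside -1 to 1 is refused whole. A call with a gripper value outside its range is refused whole. The fingers move at their own pace and stop on an object; "grip_force" is the grip in N (left out, the last holds). Time passes only in rows, so rows that repeat a pose let the fingers close. It gives the time, the measured TCP pose, the force, the opening and the grip force at its end, in the units of the state.
- get_obs(): the state, without advancing time (a new reading comes with each control period).
- eyes.read_camera(name): name is "scene" or "top"; returns a dict with "frame" (480x640x3 uint8, red, green, blue), "depth" (480x640 float32, m along the optical axis (not along the pixel's ray), 0 where there is no reading), "fx", "fy", "cx", "cy" (pixels), "origin" and "rotation" of the camera in the world. Camera axes: x right, y down, z forward; pixel columns grow to the right and rows downward; lengths in m; the calibration is good to about 2 mm. A picture is of the moment at which its call begins.
- env.sign_off(): hands the job in; it is judged then, once.
The state is a dict: "time_s": time; "qpos": joint angles; "joint_velocities": joint speeds; "effort": joint torques, N m; "tool_pos": TCP position; "tool_rot": TCP orientation; "force": force on the tool from outside, world axes, zero at the start; "wrist_torque": the same for the moment, N m; "grip_width": finger opening in m; "grasp_force": force on a finger pad.
Only numpy, scipy, OpenCV 4.12 (cv2) and the standard library are available. Lean on these libraries where they do the work, as an engineer would, in place of code of your own. Each camera call takes 0.05 s, during which the arm holds its last target. There are 200 camera calls.

TASK

Push the big flat grey rim lock along the bench into the corner of the aluminium fence, so that its long side lies flat against the fence's rail and its plain end is right up against the end stop, with no gap at either. Push it only by its sides: do not pick it up, lift or tip it, and do not touch its brass knob. Leave the other things on the bench where they are and finish with the hand clear.

Things in the scene. Friction and masses are not known exactly. Their poses are not given: they have to be found in the camera images.
- lock: Grey steel rim lock lying flat, loose, 100 (own x) x 150 (own y) x 24 mm high, 0.6-0.9 kg. Origin: centre of underside. Its +x long side faces the rail, its plain +y end the end stop; it starts at most 0.3 rad off square to the fence. A fixed brass bolt juts 12 mm from the middle of its -y end (24 mm wide, 5 to 19 mm above the bench). Slides with ordinary friction (3-10 N).
- knob: Round brass knob rigidly fixed on top of the lock, 38 mm across, rising 40 mm above the lock's top (its top is 64 mm above the bench). Origin: the foot of the knob on the lock's top, 20 mm from the lock's centre towards the bolt end. Not to be touched.
- fence: L-shaped aluminium fence fixed to the bench, 22 mm high, bolt heads to 27 mm, bars 25 mm thick. Origin: inner corner, at bench height; +x points roughly away from the robot. Rail face: plane x = 0, from the corner 290 mm along -y. End stop face: plane y = 0, from the corner 110 mm along -x. The lock belongs at x, y < 0, its centre finally at x -50, y -75 mm, its axes along the fence's.
- corner_rail_stop (a point): The upright corner of the lock between its rail side and its plain end (own +x, +y), at mid-height, 12 mm above the bench; it belongs in the fence's inner corner.
- corner_rail_bolt (a point): The upright corner of the lock between its rail side and its bolt end (own +x, -y), at mid-height, 12 mm above the bench.
- corner_front_stop (a point): The upright corner of the lock between the side facing the robot and its plain end (own -x, +y), at mid-height, 12 mm above the bench.
- padlock: Bystander: brass padlock standing on its foot, 24 by 50 mm, 77 mm high with its shackle. Origin: centre of its underside.
- oil_can: Bystander: upright can, 52 mm across, 150 mm high. Origin: centre of its underside.
- cylinder: Bystander: brass lock cylinder standing on end, 32 mm across, 32 mm high. Origin: centre of its underside.
There are look-alikes about, which are no part of the job. Of the things that look like the lock, the largest one is meant.

How it is judged (in metres and radians):
At the end, for the whole second after the job is handed in: Both corners of the lock's rail side are within 3 mm of the rail's face, both corners of its plain end within 3 mm of the end stop's face; the lock lies flat on the bench (underside less than 4 mm up, tilt under 0.04 rad) and at rest (x of corner_rail_stop in the frame of fence between -0.003 and 0.004 m and x of corner_rail_bolt in the frame of fence between -0.003 and 0.004 m and y of corner_rail_stop in the frame of fence between -0.003 and 0.004 m and y of corner_front_stop in the frame of fence above -0.003 m and height (world z) of lock below 0.004 m and angle between lock's own z axis and vertical below 0.04 rad and linear speed of lock below 0.01 m/s); the robot touches nothing.
It fails at once if the lock is lifted or tipped (underside centre more than 8 mm up, or tilted more than 0.12 rad) (height (world z) of lock above 0.008 m or angle between lock's own z axis and vertical above 0.12 rad).
It fails at once if the robot touches the knob (more than 1 N) (contact force between any of the fingers, the arm and knob above 1 N).
It fails at once if a bystander is moved more than 20 mm (distance of any of padlock, oil_can, cylinder from where it was at the start of the episode above 0.02 m).
It also fails if it takes over 67 s, if anything falls off the work surface, if the arm or the gripper's body presses on something with over 40 N, if the wrist force passes 120 N, or if a joint passes its speed limit or range.

## Working session

There is one attempt and no reset: what is moved stays moved. The work goes in short steps, Python scripts to look and compute and a tool call to move; the robot and the scene stay as the last step left them, time stands still between calls to the robot, and variables do not carry over. Pictures are saved under pics/ and viewed, at most 10 in all, crops included, and the job is handed in when it is done.

Besides the shell and the picture viewer there is one more tool, called after "Call:" as a command line: name --argument value ..., lists and objects as JSON in quotes. servo_tool: Moves the arm, as the interface text tells. Shifts and turns lie within -1 to 1; 1 stands for 300 mm of shift or pi rad of turn. Its arguments: {"type":"object","properties":{"series":{"type":"array"},"grip_force":{"type":"number"}},"required":["series"]}

```bash
mkdir -p pics; cat > h.py <<'E'
import numpy as np, cv2
from cell import get_obs, eyes, env
def cam(n):
    c=eyes.read_camera(n); c['R']=np.array(c['rotation']); c['o']=np.array(c['origin']); return c
def ray(c,uv,z):
    uv=np.atleast_2d(np.array(uv,float)); d=np.c_[(uv[:,0]-c['cx'])/c['fx'],(uv[:,1]-c['cy'])/c['fy'],np.ones(len(uv))]@c['R'].T
    return c['o']+d*((z-c['o'][2])/d[:,2])[:,None]
def cloud(c):
    v,u=np.mgrid[:480,:640]; d=c['depth']
    return np.stack([(u-c['cx'])/c['fx']*d,(v-c['cy'])/c['fy']*d,d],-1)@c['R'].T+c['o']
def save(n,f): cv2.imwrite('pics/'+n,cv2.cvtColor(f,cv2.COLOR_RGB2BGR))
E
python3 - <<'E'
from h import *
for n in('top','scene'):
    c=cam(n); save(n+'0.png',c['frame']); print(n,c['o'],c['R'].tolist(),c['fx'],c['cx'],c['cy'],(c['depth']>0).mean())
o=get_obs(); print(o)
E
```

```text
top [0.3265387  0.00719872 1.13887713] [-170.41366167603573, -1.8864596690609006, -90.05259373661058] 497.48608726090595 314.59834040167357 237.46621272709038 0.9960611979166667
scene [ 0.89273325 -0.55897785  1.11048197] [-147.4060909582046, -0.47226039069517817, 34.715786931071364] 553.1444010856072 318.3431402840377 246.18405433806458 0.9958626302083333
{'time_s': 0.1, 'qpos': array([72.486371  , 18.43364701, -4.0166528 , 83.16672566,  1.29518502,
       78.54182466, -3.26039355]), 'joint_velocities': array([-0.16123433, -0.02335298,  0.02420183, -0.12768316,  0.0481191 ,
       -0.03520023,  0.05130916]), 'effort': array([-6.45127911e-04, -4.92574561e+01, -4.06147884e-01, -3.13398814e+01,
       -6.41892641e-02,  3.95546306e-02,  8.43410794e-05]), 'tool_pos': array([ 0.20412275, -0.61656291,  0.20099468]), 'tool_rot': array([-1.79903050e+02,  5.29801806e-03,  1.83239091e+01]), 'force': array([ 0.21480657,  0.08318408, -0.61999476]), 'wrist_torque': array([-0.00558311,  0.03657654,  0.01538658]), 'grasp_force': 0.0, 'grip_width': 0.08736883981704605}
```

View pics/top0.png

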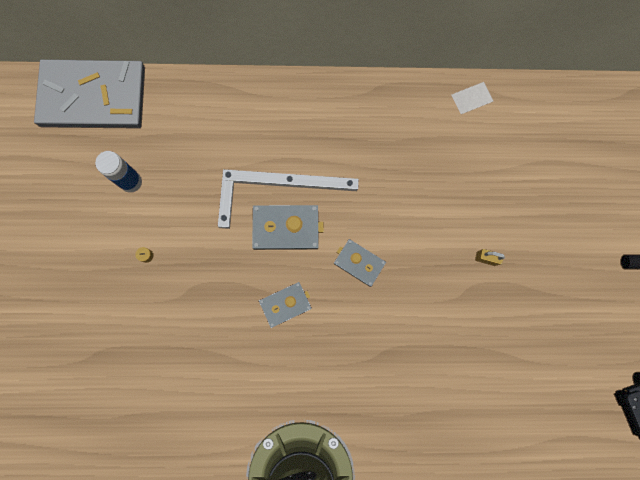

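View pics/scene0.png

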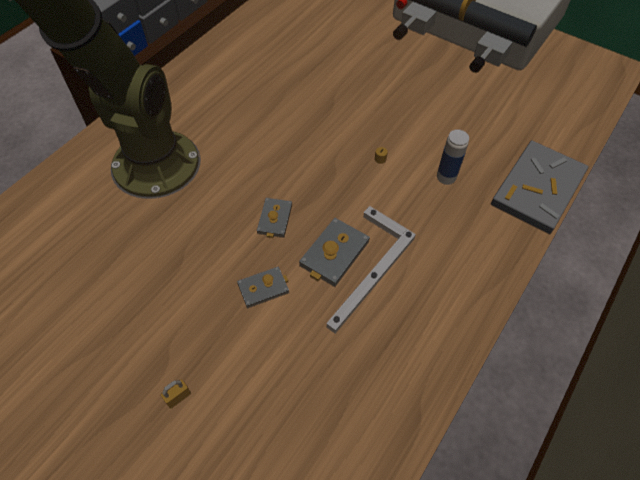

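Top view candidates: grey lock at (286,227), smaller look-alikes at (360,262) and (285,305), and a grey tray with keys at (90,93). The largest lock, at (286,227), lies in the fence's angle with its bolt to the right. The fence corner is at about (231,186), the can at (118,170), the cylinder at (144,255) and the padlock at (490,257). The scene view shows the same layout: lock at (335,250), fence corner at (410,236).

```bash
cat >> h.py <<'E'
from scipy.spatial.transform import Rotation as Ro
def cam(n):
    c=eyes.read_camera(n); c['R']=Ro.from_euler('xyz',c['rotation'],degrees=True).as_matrix(); c['o']=np.array(c['origin']); return c
E
cat > m.py <<'E'
from h import *
def biggest(m,near):
    n,l,s,ce=cv2.connectedComponentsWithStats(m.astype('uint8'))
    return l==1+np.argmin(np.hypot(*(ce[1:]-near).T)+1e3*(s[1:,4]<250))
if __name__=='__main__':
    c=cam('top'); f=c['frame']; P=cloud(c); hsv=cv2.cvtColor(f,cv2.COLOR_RGB2HSV)
    print('depth bench z',np.median(P[300:400,100:200,2]))
    for p in [(286,240),(231,186),(360,262),(285,305),(118,170)]: print(p,f[p[1],p[0]],hsv[p[1],p[0]],P[p[1],p[0]].round(4))
    grey=(hsv[...,1]<60)
    lock=biggest(grey&(hsv[...,2]<165)&(hsv[...,2]>80),(286,227)); fen=biggest(grey&(hsv[...,2]>165),(270,185))
    for n,m,z in(('lock',lock,.024),('fence',fen,.022)):
        k,_=cv2.findContours(m.astype('uint8'),0,2); k=max(k,key=cv2.contourArea)
        w=ray(c,k[:,0],z)[:,:2]; r=cv2.minAreaRect((w*1000).astype('float32')); print(n,m.sum(),r,cv2.boxPoints(r).round(1).tolist())
    v=f.copy(); v[lock]=v[lock]//2+[120,0,0]; v[fen]=v[fen]//2+[0,0,120]
    a=cv2.resize(f[150:340,190:420],None,fx=3,fy=3); save('crop1.png',a)
    save('mask1.png',cv2.resize(v[150:270,190:390],None,fx=4,fy=4,interpolation=0))
E
python3 m.py
```

```text
depth bench z 0.0010262511888869952
(286, 240) [126 134 137] [ 98  20 137] [0.5088 0.0352 0.0239]
(231, 186) [195 199 202] [103   9 202] [0.6336 0.1624 0.026 ]
(360, 262) [126 131 138] [108  22 138] [ 0.4596 -0.1329  0.0198]
(285, 305) [127 134 142] [106  27 142] [0.3629 0.0363 0.0173]
(118, 170) [152 149 146] [ 15  10 152] [0.6335 0.3779 0.1421]
lock 2499 ((540.3630981445312, 37.73429870605469), (99.56088256835938, 150.21324157714844), 0.3939610719680786) [[490.1000061035156, 112.5], [491.1000061035156, -37.70000076293945], [590.7000122070312, -37.0], [589.5999755859375, 113.19999694824219]]
fence 1819 ((598.8519287109375, 29.942062377929688), (316.8634338378906, 135.37782287597656), 86.56356811523438) [[521.7999877929688, -124.0999984741211], [656.9000244140625, -132.3000030517578], [675.9000244140625, 184.0], [540.7999877929688, 192.10000610351562]]
```

View pics/crop1.png

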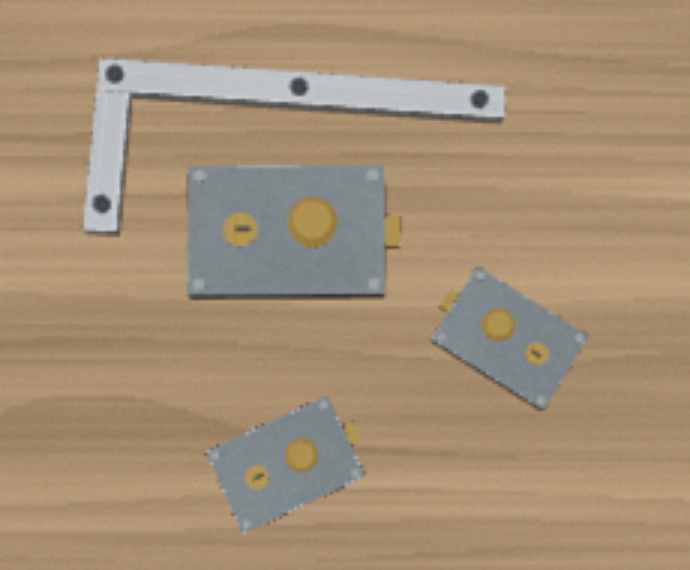

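View pics/mask1.png

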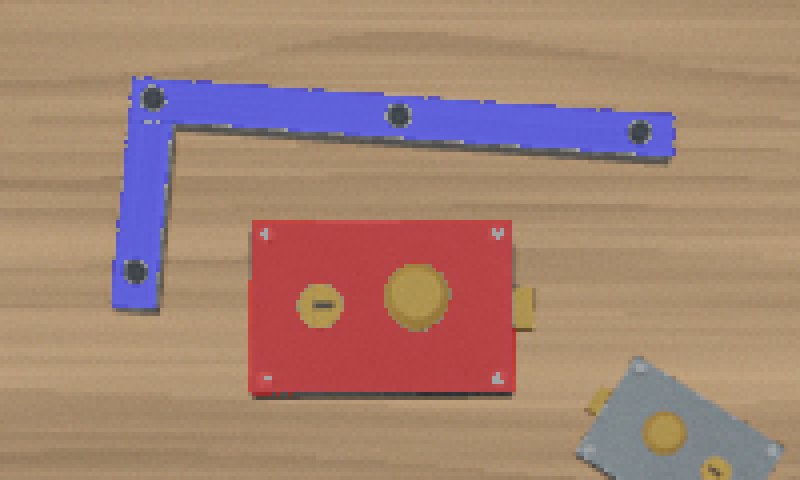

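The crop confirms the largest lock (red in the mask) has its bolt pointing right and sits nearly square to the rail (blue). The lock's centre is at about (0.540, 0.038) with yaw +0.4°. The fence yaw is about -3.4° and its inner corner is near (0.6495, 0.1605).

Plan: with fingers open, push the long side to the rail. Then, with fingers straddling the bolt, push the end to the stop.

```bash
cat > go.py <<'E'
from h import *
C=np.array([.6495,.1605]); Y=-3.44
e=Ro.from_euler('z',Y,degrees=True).as_matrix()[:2,:2]
def go(tgts):  # (xf,yf,z,yaw) fence-frame targets -> units from present tool pose
    o=get_obs(); R=Ro.from_euler('xyz',o['tool_rot'],degrees=True); p=np.array(o['tool_pos'])
    print('t',o['time_s'],'fence xy',((p[:2]-C)@e).round(4),p[2].round(4),'F',np.round(o['force'],1),'rot',np.round(o['tool_rot'],2))
    for x,y,z,yaw in tgts:
        w=np.r_[C+e@[x,y],z]; G=Ro.from_euler('xyz',[180,0,yaw],degrees=True)
        print(w.round(3),(R.inv().apply(w-p)/.3).round(3),((R.inv()*G).as_rotvec()/np.pi).round(4))
E
python3 -c "
from go import *
go([(-.18,-.5,.2,Y),(-.188,-.129,.2,Y)])"
```

```text
t 0.15 fence xy [-0.3979 -0.8024] 0.2011 F [ 0.1 -0.1 -0.9] rot [-179.91    0.     18.33]
[ 0.44  -0.328  0.2  ] [ 1.048 -0.667  0.005] [-5.000e-04  1.000e-04  1.209e-01]
[0.454 0.043 0.2  ] [ 1.482 -1.825  0.006] [-5.000e-04  1.000e-04  1.209e-01]
```

Call:
servo_tool --series '[[[1.0,-0.67,0,0,0,0.121,1],[1.0,-0.67,0,0,0,0.121,1],[1.0,-0.67,0,0,0,0.121,1],[1.0,-0.67,0,0,0,0.121,1],[1.0,-0.67,0,0,0,0.121,1],[1.0,-0.67,0,0,0,0.121,1],[1.0,-0.67,0,0,0,0.121,1],[1.0,-0.67,0,0,0,0.121,1],[1.0,-0.67,0,0,0,0.121,1],[1.0,-0.67,0,0,0,0.121,1],[1.0,-0.67,0,0,0,0.121,1],[1.0,-0.67,0,0,0,0.121,1]]]'

```text
time_s: 1.15
tool_pos: [0.4252, -0.3326, 0.2017]
tool_rot: [180.0, 0.1, -3.5]
force: [-0.7, -0.4, -0.0]
grip_width: 0.0874
grasp_force: 0.0
```

```bash
python3 -c "
from go import *
go([(-.19,-.32,.2,Y),(-.19,-.129,.1,Y),(-.19,-.129,.01,Y)])"
```

```text
t 1.15 fence xy [-0.1943 -0.5057] 0.2017 F [-0.7 -0.4 -0. ] rot [ 1.7997e+02  5.0000e-02 -3.4900e+00]
[ 0.441 -0.148  0.2  ] [ 0.014 -0.619  0.005] [ 0.0002  0.0003 -0.0003]
[0.452 0.043 0.1  ] [ 0.014 -1.256  0.338] [ 0.0002  0.0003 -0.0003]
[0.452 0.043 0.01 ] [ 0.014 -1.256  0.638] [ 0.0002  0.0003 -0.0003]
```

Call:
servo_tool --series '[[[0.014,-1.0,0.1,0,0,0,1],[0.014,-1.0,0.1,0,0,0,1],[0.014,-1.0,0.1,0,0,0,1],[0.014,-1.0,0.1,0,0,0,1],[0.014,-1.0,0.1,0,0,0,1],[0.014,-1.0,0.1,0,0,0,1],[0.014,-1.0,0.1,0,0,0,1],[0.014,-1.0,0.1,0,0,0,1],[0.014,-1.0,0.1,0,0,0,1]]]'

```text
time_s: 1.9
tool_pos: [0.4481, -0.0307, 0.1718]
tool_rot: [-180.0, 0.0, -3.2]
force: [-1.3, -0.3, -0.0]
grip_width: 0.087
grasp_force: 0.0
```

```bash
python3 -c "
from go import *
go([(-.19,-.129,.1,Y),(-.19,-.129,.01,Y)])"
```

```text
t 1.9 fence xy [-0.1896 -0.2029] 0.1718 F [-1.3 -0.3 -0. ] rot [-1.80e+02  1.00e-02 -3.23e+00]
[0.452 0.043 0.1  ] [-0.    -0.246  0.239] [-0.      0.      0.0011]
[0.452 0.043 0.01 ] [-0.    -0.246  0.539] [-0.      0.      0.0011]
```

Call:
servo_tool --series '[[[0,-0.125,0.12,0,0,0,1],[0,-0.245,0.24,0,0,0,1],[0,-0.245,0.3,0,0,0,1],[0,-0.245,0.4,0,0,0,1],[0,-0.245,0.48,0,0,0,1],[0,-0.245,0.51,0,0,0,1],[0,-0.245,0.535,0,0,0,1],[0,-0.245,0.535,0,0,0,1],[0,-0.245,0.535,0,0,0,1],[0,-0.245,0.535,0,0,0,1]]]'

```text
time_s: 2.73
tool_pos: [0.4541, 0.04, 0.0128]
tool_rot: [180.0, -0.2, -3.5]
force: [0.4, -0.6, 0.5]
grip_width: 0.087
grasp_force: 0.0
```

```bash
python3 -c "
from go import *
go([(-.163,-.129,.011,Y),(-.12,-.129,.011,Y),(-.111,-.129,.011,Y)])"
```

```text
t 2.7333 fence xy [-0.1878 -0.132 ] 0.0128 F [ 0.4 -0.6  0.5] rot [ 1.7998e+02 -1.5000e-01 -3.5300e+00]
[0.479 0.042 0.011] [ 0.083 -0.01   0.006] [ 0.0001 -0.0008 -0.0005]
[0.522 0.039 0.011] [ 0.226 -0.011  0.007] [ 0.0001 -0.0008 -0.0005]
[0.531 0.038 0.011] [ 0.256 -0.011  0.007] [ 0.0001 -0.0008 -0.0005]
```

Call:
servo_tool --series '[[[0.03,-0.01,0.005,0,0,0,1],[0.06,-0.01,0.005,0,0,0,1],[0.075,-0.01,0.005,0,0,0,1],[0.085,-0.01,0.005,0,0,0,1],[0.095,-0.01,0.005,0,0,0,1],[0.105,-0.01,0.005,0,0,0,1],[0.115,-0.01,0.005,0,0,0,1],[0.125,-0.01,0.005,0,0,0,1],[0.135,-0.01,0.005,0,0,0,1],[0.145,-0.01,0.005,0,0,0,1],[0.155,-0.01,0.005,0,0,0,1],[0.165,-0.01,0.005,0,0,0,1]]]'

```text
time_s: 3.73
tool_pos: [0.5025, 0.0406, 0.0099]
tool_rot: [180.0, -0.0, -3.5]
force: [-0.0, -0.9, -0.3]
grip_width: 0.0872
grasp_force: 0.0
```

Call:
servo_tool --series '[[[0.01,0,0,0,0,0,1],[0.02,0,0,0,0,0,1],[0.03,0,0,0,0,0,1],[0.035,0,0,0,0,0,1],[0.04,0,0,0,0,0,1],[0.045,0,0,0,0,0,1],[0.05,0,0,0,0,0,1],[0.055,0,0,0,0,0,1],[0.06,0,0,0,0,0,1]]]'

```text
time_s: 4.48
tool_pos: [0.5203, 0.0395, 0.0099]
tool_rot: [180.0, 0.0, -3.5]
force: [-0.2, -0.2, -0.8]
grip_width: 0.0873
grasp_force: 0.0
```

```bash
python3 -c "
from go import *
go([(-.1095,-.129,.011,Y)])"
```

```text
t 4.4833 fence xy [-0.1217 -0.1285] 0.0099 F [-0.2 -0.2 -0.8] rot [179.99   0.    -3.45]
[0.532 0.038 0.011] [ 0.041  0.002 -0.004] [ 0.      0.     -0.0001]
```

No push force was felt, so I'll look.

```bash
python3 -c "
from h import *
c=cam('scene'); save('s1.png',cv2.resize(c['frame'][120:360,200:480],None,fx=2.5,fy=2.5))"
```

```text
(no output)
```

View pics/s1.png

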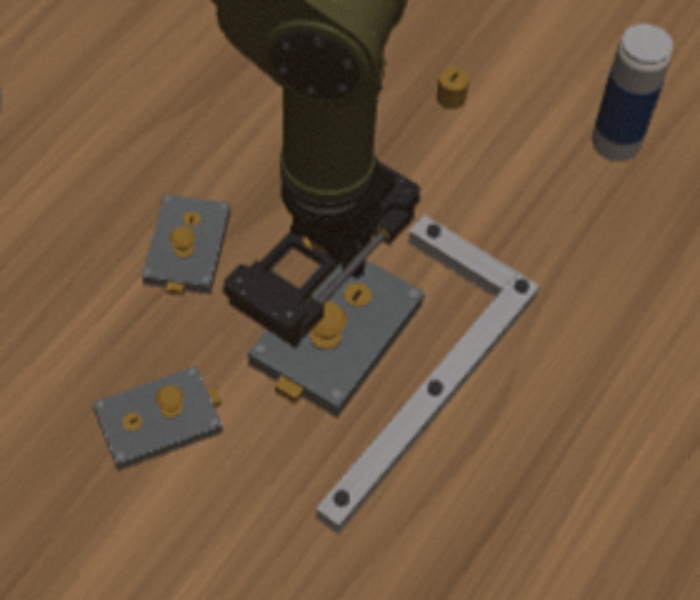

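The lock at crop (335,340) now sits nearer the rail, with a gap still visible. I'll measure its rail-side top corners from this view, at pixels (368.8,236.8) and (334.8,283.2).

```bash
python3 -c "
from go import *
c=cam('scene')
print(((ray(c,[(368.8,236.8),(334.8,283.2)],.024)[:,:2]-C)@e).round(4))
# inner fence top edge pts
print(((ray(c,[(200+507/2.5,120+290/2.5),(200+322/2.5,120+512/2.5),(200+413/2.5,120+233/2.5)],.022)[:,:2]-C)@e).round(4))
c=cam('top'); save('t1.png',cv2.resize(c['frame'][150:270,190:390],None,fx=4,fy=4,interpolation=0)); go([])"
```

```text
[[-0.0592 -0.0571]
 [-0.0467 -0.2062]]
[[ 0.0019 -0.0039]
 [ 0.004  -0.294 ]
 [-0.1066 -0.0051]]
t 4.6333 fence xy [-0.1218 -0.1285] 0.0099 F [-0.5 -0.2  0.7] rot [180.    -0.    -3.46]
```

View pics/t1.png

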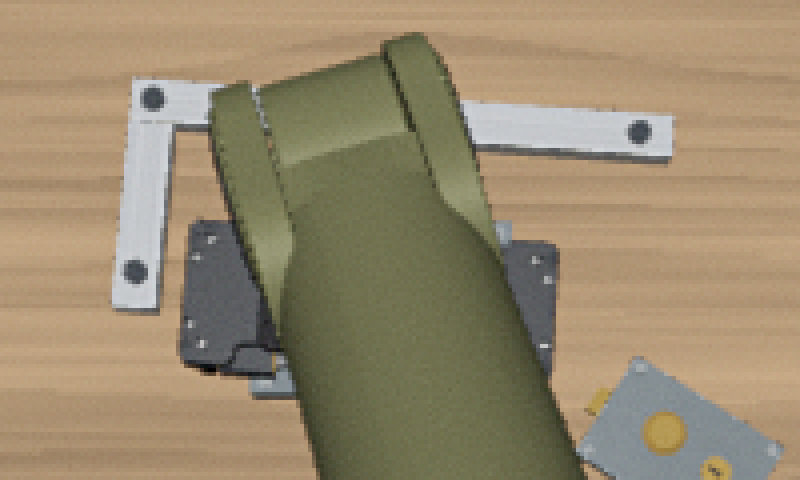

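The lock has not moved: its corners are where they were, though the tool reads x_f = -0.122. I'll check where the gripper really is from depth.

```bash
python3 -c "
from go import *
for n in('scene','top'):
    c=cam(n);P=cloud(c);f=c['frame'].astype(int)
    d=(f.max(2)<85)&(f.max(2)-f.min(2)<14)&(P[...,2]>.005)&(P[...,2]<.25)
    Q=P[d]; Fx=(Q[:,:2]-C)@e; s=(np.abs(Fx[:,0]+.12)<.13)&(np.abs(Fx[:,1]+.13)<.17); Q=np.c_[Fx[s],Q[s,2]]
    print(n,s.sum())
    for a in np.arange(0,.25,.02):
        b=Q[(Q[:,2]>=a)&(Q[:,2]<a+.02)]
        if len(b)>4: print(a.round(2),len(b),np.percentile(b,[2,98],axis=0).round(3).tolist())
    lk=(np.abs(f-[126,134,137]).max(2)<14)&(P[...,2]<.035)&(P[...,2]>.015)
    Q=P[lk];Fx=(Q[:,:2]-C)@e;s=(np.abs(Fx[:,0]+.1)<.09)&(np.abs(Fx[:,1]+.13)<.12);print('lock',s.sum(),np.percentile(Fx[s],[1,99],axis=0).round(3))
"
```

```text
scene 2554
0.0 347 [[-0.245, -0.294, 0.006], [0.002, -0.001, 0.02]]
0.02 200 [[-0.14, -0.277, 0.02], [0.01, 0.013, 0.037]]
0.04 19 [[-0.131, -0.089, 0.041], [-0.113, -0.081, 0.058]]
0.06 17 [[-0.121, -0.089, 0.065], [-0.113, -0.076, 0.079]]
0.08 10 [[-0.117, -0.217, 0.083], [-0.102, -0.077, 0.1]]
0.1 202 [[-0.149, -0.219, 0.101], [-0.085, -0.055, 0.12]]
0.12 455 [[-0.155, -0.226, 0.12], [-0.086, -0.047, 0.14]]
0.14 738 [[-0.156, -0.225, 0.14], [-0.088, -0.039, 0.157]]
0.16 55 [[-0.141, -0.148, 0.16], [-0.098, -0.128, 0.179]]
0.18 109 [[-0.105, -0.157, 0.187], [-0.086, -0.082, 0.2]]
0.2 245 [[-0.145, -0.167, 0.2], [-0.086, -0.091, 0.217]]
0.22 139 [[-0.141, -0.169, 0.226], [-0.086, -0.118, 0.238]]
0.24 18 [[-0.141, -0.17, 0.24], [-0.085, -0.125, 0.246]]Traceback (most recent call last):
  File "<string>", line 12, in <module>
    Q=P[lk];Fx=(Q[:,:2]-C)@e;s=(np.abs(Fx[:,0]+.1)<.09)&(np.abs(Fx[:,1]+.13)<.12);print('lock',s.sum(),np.percentile(Fx[s],[1,99],axis=0).round(3))
                                                                                                       ~~~~~~~~~~~~~^^^^^^^^^^^^^^^^^^^^^
    return _quantile_unchecked(
        a, q, axis, out, overwrite_input, method, keepdims, weights)
    return _ureduce(a,
                    func=_quantile_ureduce_func,
    ...<5 lines>...
                    overwrite_input=overwrite_input,
                    method=method)
    r = func(a, **kwargs)
    result = _quantile(arr,
                       quantiles=q,
    ...<2 lines>...
                       out=out,
                       weights=wgt)
    slices_having_nans = np.isnan(arr[-1, ...])
                                  ~~~^^^^^^^^^
IndexError: index -1 is out of bounds for axis 0 with size 0
```

Depth puts the gripper body's underside at about 0.10 m, not 0.08. The true tip is therefore about 20 mm higher than reported and is passing over the lock top. I'll find the finger's lowest visible point.

```bash
python3 -c "
from go import *
c=cam('scene');P=cloud(c);f=c['frame'].astype(int)
F=(P[...,:2]-C)@e
d=(np.abs(F[...,0]+.12)<.025)&(np.abs(F[...,1]+.083)<.02)&(P[...,2]>.018)&(P[...,2]<.08)
for v,u in np.argwhere(d):
    if f[v,u].max()<110: print(u,v,F[v,u].round(3),P[v,u,2].round(3),f[v,u])
" | sort -k5 | head -40
python3 -c "
from go import *
go([(-.19,-.129,.03,Y)]); o=get_obs(); print(o['qpos'],o['effort'])"
```

```text
331 232 [-0.139 -0.1  ] 0.02 [87 88 88]
337 235 [-0.121 -0.1  ] 0.025 [93 94 92]
351 234 [-0.099 -0.074] 0.018 [90 93 91]
340 233 [-0.121 -0.088] 0.019 [107  95  82]
348 228 [-0.114 -0.064] 0.019 [85 87 87]
348 231 [-0.109 -0.071] 0.019 [89 90 90]
333 230 [-0.139 -0.091] 0.019 [89 91 93]
348 235 [-0.102 -0.081] 0.019 [94 90 85]
339 232 [-0.124 -0.088] 0.02 [84 87 88]
331 231 [-0.14  -0.098] 0.02 [85 87 82]
349 235 [-0.1  -0.08] 0.02 [86 89 91]
351 231 [-0.103 -0.068] 0.02 [87 90 90]
351 233 [-0.1   -0.072] 0.02 [88 90 89]
334 228 [-0.14  -0.086] 0.02 [88 91 90]
349 229 [-0.11  -0.066] 0.02 [88 91 91]
347 227 [-0.118 -0.064] 0.02 [88 91 92]
353 231 [-0.1   -0.064] 0.02 [89 89 89]
350 235 [-0.099 -0.078] 0.02 [89 90 91]
349 230 [-0.109 -0.068] 0.02 [89 92 92]
345 231 [-0.114 -0.077] 0.02 [92 95 95]
338 234 [-0.122 -0.094] 0.02 [97 93 84]
348 239 [-0.095 -0.091] 0.021 [109  95  70]
345 233 [-0.111 -0.082] 0.021 [109  97  75]
341 231 [-0.122 -0.083] 0.021 [76 79 77]
354 232 [-0.096 -0.066] 0.021 [85 88 88]
350 236 [-0.096 -0.081] 0.021 [85 88 90]
351 229 [-0.106 -0.064] 0.021 [87 88 88]

[... 222 characters left out ...]
078] 0.021 [89 93 93]
349 237 [-0.097 -0.085] 0.021 [90 91 92]
348 229 [-0.112 -0.068] 0.021 [90 91 94]
339 233 [-0.122 -0.091] 0.021 [97 93 85]
341 233 [-0.118 -0.088] 0.022 [109  94  66]
331 233 [-0.136 -0.103] 0.022 [77 77 77]
332 232 [-0.136 -0.099] 0.022 [78 82 83]
336 228 [-0.136 -0.084] 0.022 [80 83 81]
t 4.7333 fence xy [-0.1219 -0.1285] 0.0099 F [-0.1 -0.3 -0.6] rot [ 1.7999e+02  1.0000e-02 -3.4500e+00]
[0.452 0.043 0.03 ] [-0.227  0.002 -0.067] [ 0.      0.     -0.0001]
[  25.2949995    17.05392356  -36.40334607  111.95127606   12.30011157
   54.81861229 -110.50088625] [ 6.35515680e-03 -3.64886284e+01 -4.91925851e+00 -2.56502759e+01
  8.08439188e-03 -8.85118847e-02 -2.22392437e-04]
```

The hand hovers over the lock without touching it. I'll back off along the same line, then feel for the bench.

Call:
servo_tool --series '[[[-0.06,0,0,0,0,0,1],[-0.12,0,0,0,0,0,1],[-0.18,0,0,0,0,0,1],[-0.235,0,0,0,0,0,1],[-0.235,0,0,0,0,0,1],[-0.235,0,0,0,0,0,1],[-0.235,0,0.01,0,0,0,1],[-0.235,0,0.02,0,0,0,1],[-0.235,0,0.03,0,0,0,1],[-0.235,0,0.03,0,0,0,1],[-0.235,0,0.03,0,0,0,1]]]'

```text
time_s: 5.65
tool_pos: [0.4498, 0.0439, 0.0005]
tool_rot: [-180.0, 0.1, -3.5]
force: [1.0, -0.3, -0.0]
grip_width: 0.0872
grasp_force: 0.0
```

Call:
servo_tool --series '[[[0,0,0.007,0,0,0,1],[0,0,0.014,0,0,0,1],[0,0,0.014,0,0,0,1]]]'

```text
time_s: 5.9
tool_pos: [0.4495, 0.0438, -0.0037]
tool_rot: [180.0, 0.0, -3.5]
force: [0.8, 0.3, 0.3]
grip_width: 0.087
grasp_force: 0.0
```

Call:
servo_tool --series '[[[0,0,0.008,0,0,0,1],[0,0,0.016,0,0,0,1],[0,0,0.016,0,0,0,1]]]'

```text
time_s: 6.15
tool_pos: [0.4494, 0.0437, -0.0085]
tool_rot: [180.0, 0.0, -3.5]
force: [0.7, -0.2, -0.3]
grip_width: 0.0872
grasp_force: 0.0
```

Call:
servo_tool --series '[[[0,0,0.008,0,0,0,1],[0,0,0.012,0,0,0,1],[0,0,0.012,0,0,0,1]]]'

```text
time_s: 6.4
tool_pos: [0.4495, 0.0438, -0.012]
tool_rot: [180.0, 0.0, -3.5]
force: [-0.1, -0.4, -0.3]
grip_width: 0.0868
grasp_force: 0.0
```

```bash
python3 -c "
from go import *
c=cam('scene');P=cloud(c);f=c['frame'].astype(int); save('s2.png',cv2.resize(c['frame'][170:300,230:390],None,fx=4.5,fy=4.5,interpolation=cv2.INTER_CUBIC))
F=(P[...,:2]-C)@e; d=(f.max(2)<85)&(np.abs(F[...,0]+.19)<.06)&(np.abs(F[...,1]+.13)<.11)&(P[...,2]>.06)&(P[...,2]<.15)
print('body low z',np.percentile(P[d][:,2],[1,3,5,50])); go([])"
```

```text
body low z [0.07868143 0.0837744  0.08713259 0.11806251]
t 6.45 fence xy [-0.1925 -0.1285] -0.0118 F [0.3 0.1 0.6] rot [ 1.7999e+02  2.0000e-02 -3.4600e+00]
```

View pics/s2.png

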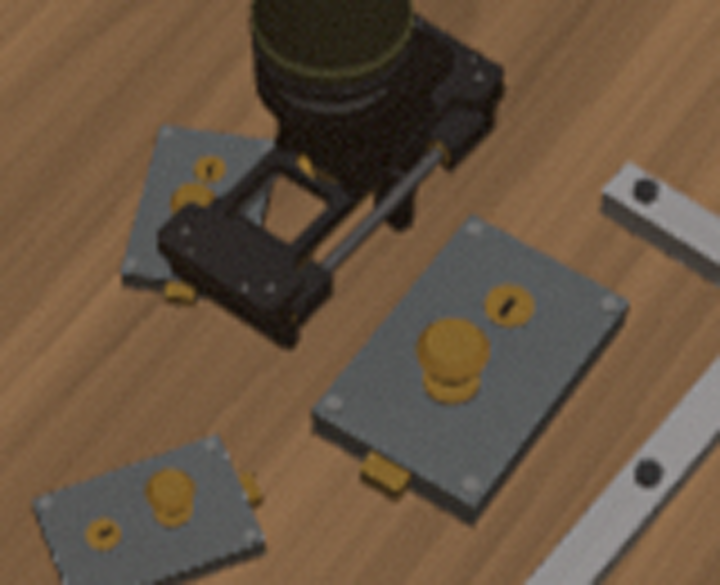

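The fingers at (400,215) and (290,340) stand clear of the lock with their tips near the bench, and there is still no contact. The true tip height is reported z + ~0.022, so about 10 mm now, which suits pushing. Pushing in steps.

Call:
servo_tool --series '[[[0.03,0,0.005,0,0,0,1],[0.06,0,0.005,0,0,0,1],[0.08,0,0.005,0,0,0,1],[0.09,0,0.005,0,0,0,1],[0.1,0,0.005,0,0,0,1],[0.11,0,0.005,0,0,0,1],[0.12,0,0.005,0,0,0,1],[0.13,0,0.005,0,0,0,1],[0.14,0,0.005,0,0,0,1],[0.15,0,0.005,0,0,0,1],[0.16,0,0.005,0,0,0,1],[0.17,0,0.005,0,0,0,1]]]'

```text
time_s: 7.45
tool_pos: [0.4965, 0.0414, -0.014]
tool_rot: [179.9, 0.5, -3.4]
force: [-10.9, 1.9, 7.5]
grip_width: 0.0874
grasp_force: 5.3
```

```bash
cat > lk.py <<'E'
from go import *
from m import biggest
def lock(near=(-.08,-.129)):
    c=cam('scene'); hsv=cv2.cvtColor(c['frame'],cv2.COLOR_RGB2HSV)
    P=cloud(c); F=(P[...,:2]-C)@e
    m=(hsv[...,1]<55)&(hsv[...,2]>75)&(np.abs(P[...,2]-.0235)<.006)&(F[...,0]<.0)&(F[...,1]<-.0)&(F[...,0]>-.17)&(F[...,1]>-.24)
    n,l,s,_=cv2.connectedComponentsWithStats(m.astype('uint8')); m=l==1+np.argmax(s[1:,4])
    k,_=cv2.findContours(m.astype('uint8'),0,2); k=max(k,key=cv2.contourArea)
    w=(ray(c,k[:,0],.024)[:,:2]-C)@e
    # rail side: farthest x per y bin; end faces likewise
    for nm,a,b,sg in(('rail',0,1,1),('front',0,1,-1),('stop',1,0,1),('bolt',1,0,-1)):
        lo,hi=w[:,b].min()+.015,w[:,b].max()-.015; q=w[(w[:,b]>lo)&(w[:,b]<hi)]
        q=q[sg*q[:,a]>np.max(sg*q[:,a])-.015]
        p=np.polyfit(q[:,b],q[:,a],1); print(nm,'at ends',np.polyval(p,[w[:,b].min(),w[:,b].max()]).round(4),len(q))
    return c
if __name__=='__main__': lock(); go([])
E
python3 lk.py
```

```text
rail at ends [-0.0373 -0.0378] 8
front at ends [-0.1274 -0.1363] 10
stop at ends [-0.0633 -0.0627] 18
bolt at ends [-0.2097 -0.209 ] 14
t 7.5 fence xy [-0.1443 -0.1281] -0.014 F [-4.6  0.6  0.2] rot [179.96   0.4   -3.44]
```

The lock is moving and is square to the rail, with a gap of about 38–40 mm. Continuing.

Call:
servo_tool --series '[[[0.01,0,-0.003,0,0,0,1],[0.02,0,-0.003,0,0,0,1],[0.03,0,-0.003,0,0,0,1],[0.04,0,-0.003,0,0,0,1],[0.05,0,-0.003,0,0,0,1],[0.06,0,-0.003,0,0,0,1],[0.07,0,-0.003,0,0,0,1],[0.08,0,-0.003,0,0,0,1],[0.09,0,-0.003,0,0,0,1],[0.1,0,-0.003,0,0,0,1]]]'

```text
time_s: 8.33
tool_pos: [0.5301, 0.039, -0.0123]
tool_rot: [180.0, 0.1, -3.5]
force: [-12.3, 0.4, 6.4]
grip_width: 0.087
grasp_force: 5.9
```

Call:
servo_tool --series '[[[0.005,0,0,0,0,0,1],[0.01,0,0,0,0,0,1],[0.013,0,0,0,0,0,1],[0.016,0,0,0,0,0,1]]]'

```text
time_s: 8.67
tool_pos: [0.5299, 0.039, -0.0125]
tool_rot: [179.9, 0.7, -3.5]
force: [-20.3, 0.4, 14.9]
grip_width: 0.0868
grasp_force: 10.1
```

```bash
python3 lk.py
```

```text
rail at ends [-0.0024  0.0002] 35
front at ends [-0.094  -0.1023] 24
stop at ends [-0.0635 -0.0632] 18
bolt at ends [-0.2096 -0.2099] 18
t 8.7167 fence xy [-0.1121 -0.1285] -0.0125 F [-18.    0.5  12.6] rot [179.87   0.68  -3.48]
```

The lock is seated on the rail: the tool stopped with 20 N against it. I'll back off, rise and turn 90° for the end push.

Call:
servo_tool --series '[[[-0.02,0,0,0,0,0,1],[-0.06,0,0,0,0,0,1],[-0.12,0,0,0,0,0,1],[-0.12,0,-0.05,0,0,0,1],[-0.12,0,-0.15,0,0,0,1],[-0.12,0,-0.25,0,0,0,1],[-0.12,0,-0.35,0,0,0,1],[-0.12,0,-0.4,0,0,0,1],[-0.12,0,-0.4,0,0,0,1],[-0.12,0,-0.4,0,0,0,1]]]'

```text
time_s: 9.55
tool_pos: [0.5023, 0.0407, 0.1097]
tool_rot: [180.0, -0.4, -3.5]
force: [-0.4, -0.2, -0.0]
grip_width: 0.0873
grasp_force: 0.0
```

```bash
python3 lk.py; python3 -c "
from go import *
go([(-.05,-.243,.107,Y+90),(-.05,-.243,-.012,Y+90)])"
```

```text
rail at ends [-0.0017 -0.0012] 45
front at ends [-0.0994 -0.0991] 21
stop at ends [-0.0633 -0.0639] 19
bolt at ends [-0.2103 -0.2095] 16
t 9.6 fence xy [-0.1412 -0.1286] 0.1083 F [-0.8  0.  -0.9] rot [179.98  -0.18  -3.45]
t 9.6 fence xy [-0.1412 -0.1286] 0.1083 F [-0.8  0.  -0.9] rot [179.98  -0.18  -3.45]
[ 0.585 -0.079  0.107] [0.304 0.381 0.005] [ 0.0009 -0.0007 -0.5001]
[ 0.585 -0.079 -0.012] [0.303 0.381 0.402] [ 0.0009 -0.0007 -0.5001]
```

Call:
servo_tool --series '[[[0.15,0.19,0,0,0,-0.1,0.46],[0.3,0.38,0,0,0,-0.2,0.46],[0.304,0.381,0,0,0,-0.5,0.46],[0.304,0.381,0,0,0,-0.5,0.46],[0.304,0.381,0,0,0,-0.5,0.46],[0.304,0.381,0,0,0,-0.5,0.46],[0.304,0.381,0,0,0,-0.5,0.46],[0.304,0.381,0,0,0,-0.5,0.46],[0.304,0.381,0,0,0,-0.5,0.46],[0.304,0.381,0,0,0,-0.5,0.46],[0.304,0.381,0,0,0,-0.5,0.46],[0.304,0.381,0,0,0,-0.5,0.46]]]'

```text
time_s: 10.6
tool_pos: [0.5833, -0.0788, 0.106]
tool_rot: [-179.9, -0.0, 82.9]
force: [-0.6, -0.0, 0.5]
grip_width: 0.04
grasp_force: 0.0
```

Call:
servo_tool --series '[[[0,0,0,0,0,-0.02,0.46],[0,0,0,0,0,-0.02,0.46],[0,0,0,0,0,-0.02,0.46]]]'

```text
time_s: 10.85
tool_pos: [0.5833, -0.0788, 0.1065]
tool_rot: [-179.9, -0.0, 86.0]
force: [-0.1, 0.4, 0.2]
grip_width: 0.0395
grasp_force: 0.0
```

```bash
python3 -c "
from go import *
go([(-.05,-.243,.0,Y+90),(-.05,-.243,-.012,Y+90)]);print(get_obs()['grip_width'])"
```

```text
t 10.85 fence xy [-0.0517 -0.2428] 0.1065 F [-0.1  0.4  0.2] rot [-1.7992e+02 -4.0000e-02  8.5970e+01]
[ 0.585 -0.079  0.   ] [-0.001  0.006  0.355] [-0.0004 -0.0002 -0.0033]
[ 0.585 -0.079 -0.012] [-0.001  0.006  0.395] [-0.0004 -0.0002 -0.0033]
0.039484444818790106
```

Call:
servo_tool --series '[[[0,0.006,0.1,0,0,-0.003,0.46],[0,0.006,0.2,0,0,-0.003,0.46],[0,0.006,0.27,0,0,-0.003,0.46],[0,0.006,0.32,0,0,-0.003,0.46],[0,0.006,0.345,0,0,-0.003,0.46],[0,0.006,0.36,0,0,-0.003,0.46],[0,0.006,0.37,0,0,-0.003,0.46],[0,0.006,0.38,0,0,-0.003,0.46],[0,0.006,0.385,0,0,-0.003,0.46],[0,0.006,0.385,0,0,-0.003,0.46]]]'

```text
time_s: 11.68
tool_pos: [0.586, -0.0791, -0.0072]
tool_rot: [179.9, 0.0, 86.6]
force: [0.3, -0.4, 0.6]
grip_width: 0.0402
grasp_force: 0.0
```

```bash
python3 -c "
from go import *
c=cam('scene');save('s3.png',cv2.resize(c['frame'][160:340,260:440],None,fx=3.3,fy=3.3,interpolation=cv2.INTER_CUBIC))
go([(-.05,-.215,-.012,Y+90),(-.05,-.159,-.012,Y+90)])"
```

```text
t 11.7333 fence xy [-0.049  -0.2429] -0.0071 F [-0.3 -0.8  0.3] rot [1.7994e+02 2.0000e-02 8.6620e+01]
[ 0.587 -0.051 -0.012] [ 0.093 -0.003  0.016] [0.0003 0.0001 0.0003]
[ 0.59   0.005 -0.012] [ 0.28  -0.003  0.016] [0.0003 0.0001 0.0003]
```

View pics/s3.png

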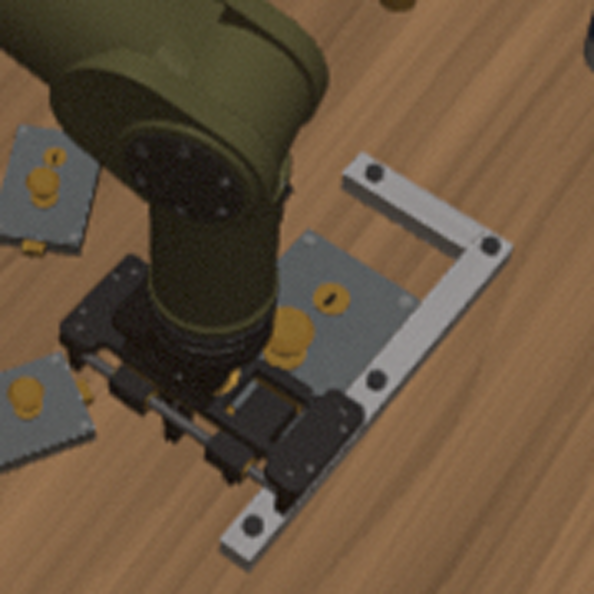

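The lock lies along the rail, and the hand is behind the bolt end with free fingers. Now pushing toward the stop.

Call:
servo_tool --series '[[[0.03,0,0.01,0,0,0,0.46],[0.06,0,0.01,0,0,0,0.46],[0.075,0,0.01,0,0,0,0.46],[0.085,0,0.01,0,0,0,0.46],[0.095,0,0.01,0,0,0,0.46],[0.105,0,0.01,0,0,0,0.46],[0.115,0,0.01,0,0,0,0.46],[0.125,0,0.01,0,0,0,0.46],[0.135,0,0.01,0,0,0,0.46],[0.145,0,0.01,0,0,0,0.46],[0.155,0,0.01,0,0,0,0.46],[0.165,0,0.01,0,0,0,0.46]]]'

```text
time_s: 12.73
tool_pos: [0.5881, -0.0333, -0.0106]
tool_rot: [-180.0, 0.3, 86.5]
force: [-1.0, -7.5, 2.7]
grip_width: 0.0402
grasp_force: 3.6
```

Call:
servo_tool --series '[[[0.01,0,0,0,0,0,0.46],[0.02,0,0,0,0,0,0.46],[0.03,0,0,0,0,0,0.46],[0.04,0,0,0,0,0,0.46],[0.05,0,0,0,0,0,0.46],[0.06,0,0,0,0,0,0.46],[0.07,0,0,0,0,0,0.46],[0.08,0,0,0,0,0,0.46]]]'

```text
time_s: 13.4
tool_pos: [0.5896, -0.0093, -0.0106]
tool_rot: [-180.0, 0.3, 86.5]
force: [-1.4, -7.8, 2.2]
grip_width: 0.0399
grasp_force: 3.6
```

```bash
python3 lk.py
```

```text
rail at ends [ 0.0026 -0.0051] 18
front at ends [-0.0658 -0.097 ] 7
stop at ends [-0.0048 -0.0065] 42
bolt at ends [-0.0782 -0.0951] 11
t 13.45 fence xy [-0.0496 -0.1717] -0.0106 F [-0.4 -3.5  0.9] rot [-179.98    0.23   86.56]
```

Call:
servo_tool --series '[[[0.006,0,0,0,0,0,0.46],[0.012,0,0,0,0,0,0.46],[0.018,0,0,0,0,0,0.46],[0.024,0,0,0,0,0,0.46],[0.03,0,0,0,0,0,0.46]]]'

```text
time_s: 13.87
tool_pos: [0.5902, -0.0004, -0.0106]
tool_rot: [-180.0, 0.3, 86.5]
force: [-0.9, -7.0, 2.4]
grip_width: 0.0399
grasp_force: 3.6
```

Call:
servo_tool --series '[[[0.004,0,0,0,0,0,0.46],[0.008,0,0,0,0,0,0.46],[0.012,0,0,0,0,0,0.46]]]'

```text
time_s: 14.12
tool_pos: [0.5902, 0.0006, -0.0106]
tool_rot: [-179.9, 0.5, 86.5]
force: [-2.0, -12.9, 5.0]
grip_width: 0.0398
grasp_force: 6.6
```

Call:
servo_tool --series '[[[0.004,0,0,0,0,0,0.46],[0.008,0,0,0,0,0,0.46],[0.012,0,0,0,0,0,0.46],[0.012,0,0,0,0,0,0.46]]]'

```text
time_s: 14.45
tool_pos: [0.5901, 0.0005, -0.0105]
tool_rot: [-179.9, 0.8, 86.4]
force: [-4.2, -16.7, 6.4]
grip_width: 0.04
grasp_force: 8.4
```

Call:
servo_tool --series '[[[-0.02,0,0,0,0,0,0.46],[-0.06,0,0,0,0,0,0.46],[-0.15,0,0,0,0,0,0.46],[-0.2,0,-0.05,0,0,0,0.46],[-0.2,0,-0.15,0,0,0,0.46],[-0.2,0,-0.28,0,0,0,0.46],[-0.2,0,-0.4,0,0,0,0.46],[-0.2,0,-0.4,0,0,0,0.46],[-0.2,0,-0.4,0,0,0,0.46]]]'

```text
time_s: 15.2
tool_pos: [0.5892, -0.0485, 0.1118]
tool_rot: [179.7, 0.0, 86.7]
force: [0.6, -0.0, 0.1]
grip_width: 0.04
grasp_force: 0.0
```

```bash
python3 -c "
from go import *
go([(-.18,-.078,.11,Y),(-.18,-.078,-.012,Y)])"
```

```text
t 15.2 fence xy [-0.0477 -0.2123] 0.1118 F [ 0.6 -0.   0.1] rot [179.7    0.    86.67]
[0.465 0.093 0.11 ] [ 0.448 -0.44   0.004] [ 0.0013 -0.0013  0.5006]
[ 0.465  0.093 -0.012] [ 0.449 -0.442  0.41 ] [ 0.0013 -0.0013  0.5006]
```

The lock is firm against the stop: position held while force rose to 17 N. Next I'll re-press the long side against the rail to remove any leftover gap.

Call:
servo_tool --series '[[[0.1,-0.1,0,0,0,0.03,0.46],[0.2,-0.2,0,0,0,0.06,0.6],[0.3,-0.3,0,0,0,0.1,0.8],[0.4,-0.4,0,0,0,0.15,1],[0.45,-0.44,0,0,0,0.5,1],[0.45,-0.44,0,0,0,0.5,1],[0.45,-0.44,0,0,0,0.5,1],[0.45,-0.44,0,0,0,0.5,1],[0.45,-0.44,0,0,0,0.5,1],[0.45,-0.44,0,0,0,0.5,1],[0.45,-0.44,0,0,0,0.5,1],[0.45,-0.44,0,0,0,0.5,1]]]'

```text
time_s: 16.2
tool_pos: [0.462, 0.0934, 0.1076]
tool_rot: [-180.0, 0.2, 3.9]
force: [0.4, -0.9, 0.8]
grip_width: 0.0868
grasp_force: 0.0
```

Call:
servo_tool --series '[[[0,0,0,0,0,0.08,1],[0,0,0,0,0,0.08,1],[0,0,0,0,0,0.08,1]]]'

```text
time_s: 16.45
tool_pos: [0.4622, 0.0933, 0.1077]
tool_rot: [180.0, 0.2, -10.3]
force: [-1.0, 0.8, 0.1]
grip_width: 0.0868
grasp_force: 0.0
```

```bash
python3 -c "
from go import *
go([(-.175,-.078,-.012,Y)]); print(get_obs()['grip_width'])"
```

```text
t 16.45 fence xy [-0.183  -0.0783] 0.1077 F [-1.   0.8  0.1] rot [ 1.800e+02  1.500e-01 -1.034e+01]
[ 0.47   0.093 -0.012] [ 0.027 -0.004  0.399] [-0.      0.0009 -0.0383]
0.08676374491837376
```

Call:
servo_tool --series '[[[0,-0.004,0.02,0,0,-0.038,1],[0,-0.004,0.12,0,0,-0.038,1],[0,-0.004,0.22,0,0,-0.038,1],[0,-0.004,0.3,0,0,-0.038,1],[0,-0.004,0.34,0,0,-0.038,1],[0,-0.004,0.37,0,0,-0.038,1],[0,-0.004,0.385,0,0,-0.038,1],[0,-0.004,0.395,0,0,-0.038,1],[0,-0.004,0.395,0,0,-0.038,1],[0,-0.004,0.395,0,0,-0.038,1]]]'

```text
time_s: 17.28
tool_pos: [0.4645, 0.0946, -0.0084]
tool_rot: [-180.0, -0.1, -3.3]
force: [-0.3, 1.0, -0.0]
grip_width: 0.0869
grasp_force: 0.0
```

```bash
python3 -c "
from go import *
go([(-.12,-.078,-.012,Y),(-.112,-.078,-.012,Y)])"
```

```text
t 17.2833 fence xy [-0.1807 -0.0769] -0.0084 F [-0.3  1.  -0. ] rot [-1.80e+02 -9.00e-02 -3.34e+00]
[ 0.525  0.09  -0.012] [0.202 0.004 0.012] [-0.     -0.0005  0.0006]
[ 0.533  0.089 -0.012] [0.229 0.004 0.012] [-0.     -0.0005  0.0006]
```

Call:
servo_tool --series '[[[0.04,0,0.008,0,0,0.001,1],[0.08,0,0.008,0,0,0.001,1],[0.12,0,0.008,0,0,0.001,1],[0.15,0,0.008,0,0,0.001,1],[0.17,0,0.008,0,0,0.001,1],[0.185,0,0.008,0,0,0.001,1],[0.195,0,0.008,0,0,0.001,1],[0.202,0,0.008,0,0,0.001,1],[0.209,0,0.008,0,0,0.001,1],[0.216,0,0.008,0,0,0.001,1]]]'

```text
time_s: 18.12
tool_pos: [0.528, 0.0906, -0.0117]
tool_rot: [180.0, 0.0, -3.5]
force: [-0.8, 1.1, 0.6]
grip_width: 0.0871
grasp_force: 0.0
```

Call:
servo_tool --series '[[[0.004,0,0,0,0,0,1],[0.008,0,0,0,0,0,1],[0.012,0,0,0,0,0,1],[0.016,0,0,0,0,0,1],[0.02,0,0,0,0,0,1],[0.024,0,0,0,0,0,1]]]'

```text
time_s: 18.62
tool_pos: [0.5332, 0.0903, -0.012]
tool_rot: [179.9, 0.3, -3.5]
force: [-8.9, -0.1, 6.3]
grip_width: 0.0871
grasp_force: 4.1
```

```bash
python3 -c "
from go import *
go([])"
```

```text
t 18.6167 fence xy [-0.1119 -0.077 ] -0.012 F [-8.9 -0.1  6.3] rot [179.94   0.26  -3.51]
```

Same stop position as before (-0.112) and the force is building. I'll press a little more, then withdraw.

Call:
servo_tool --series '[[[0.004,0,0,0,0,0,1],[0.008,0,0,0,0,0,1],[0.012,0,0,0,0,0,1],[0.012,0,0,0,0,0,1]]]'

```text
time_s: 18.95
tool_pos: [0.533, 0.0903, -0.0126]
tool_rot: [179.8, 0.7, -3.5]
force: [-14.4, 0.4, 11.7]
grip_width: 0.0868
grasp_force: 7.1
```

Call:
servo_tool --series '[[[-0.02,0,0,0,0,0,1],[-0.06,0,0,0,0,0,1],[-0.15,0,0,0,0,0,1],[-0.2,0,-0.05,0,0,0,1],[-0.2,0,-0.15,0,0,0,1],[-0.2,0.1,-0.28,0,0,0,1],[-0.2,0.2,-0.4,0,0,0,1],[-0.2,0.35,-0.5,0,0,0,1],[-0.2,0.5,-0.5,0,0,0,1],[-0.2,0.7,-0.5,0,0,0,1],[-0.2,0.9,-0.5,0,0,0,1],[-0.2,0.95,-0.5,0,0,0,1]]]'

```text
time_s: 19.95
tool_pos: [0.4639, -0.1592, 0.1387]
tool_rot: [179.9, -0.2, -3.5]
force: [1.4, -0.7, -0.7]
grip_width: 0.0872
grasp_force: 0.0
```

Call:
servo_tool --series '[[[0,0.1,0,0,0,0,1],[0,0.2,0,0,0,0,1],[0,0.3,0,0,0,0,1],[0,0.4,0,0,0,0,1],[0,0.4,0,0,0,0,1],[0,0.4,0,0,0,0,1]]]'

```text
time_s: 20.45
tool_pos: [0.4559, -0.2785, 0.1374]
tool_rot: [180.0, -0.0, -3.8]
force: [-0.5, 0.9, 0.8]
grip_width: 0.087
grasp_force: 0.0
```

```bash
python3 -c "
from go import *
c=cam('scene');t=cam('top')
a=cv2.resize(c['frame'][190:340,290:430],(560,600),interpolation=cv2.INTER_CUBIC);b=cv2.resize(t['frame'][165:245,215:265+50],None,fx=2.3,fy=2.3,interpolation=0)
b=cv2.copyMakeBorder(b,0,600-b.shape[0],0,10,0);save('fin.png',np.hstack([a,b])[:, :800])
P=cloud(t);F=(P[...,:2]-C)@e; hsv=cv2.cvtColor(t['frame'],cv2.COLOR_RGB2HSV)
from m import biggest
m=biggest((hsv[...,1]<60)&(hsv[...,2]<165)&(hsv[...,2]>100)&(P[...,2]<.04)&(F[...,0]<.03)&(F[...,0]>-.12)&(F[...,1]>-.18)&(F[...,1]<.03),(262,210))
k,_=cv2.findContours(m.astype('uint8'),0,2);k=max(k,key=cv2.contourArea);w=(ray(t,k[:,0],.024)[:,:2]-C)@e
r=cv2.minAreaRect((w*1000).astype('float32'));print(m.sum(),r); go([])"
```

```text
2390 ((-55.16004943847656, -76.53927612304688), (151.53787231445312, 108.06670379638672), 89.97500610351562)
t 20.55 fence xy [-0.1663 -0.4468] 0.1375 F [ 1.2  0.1 -0.6] rot [-1.7998e+02 -2.0000e-02 -3.4900e+00]
```

View pics/fin.png

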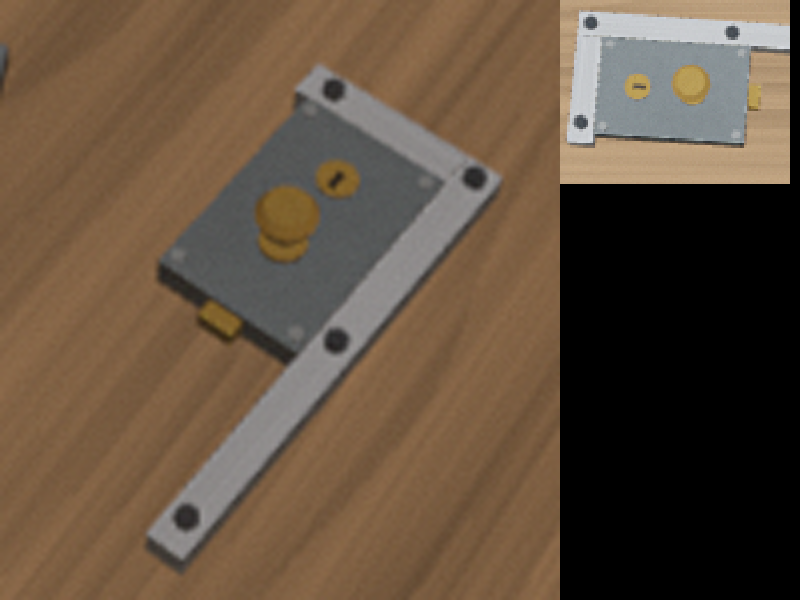

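Both views show the lock in the fence corner with no visible gap at the rail or the stop. Its fitted axes match the fence's, and the hand is clear.

```bash
python3 -c "
from cell import env
print(env.sign_off())"
```

```text
the job is handed in; nothing more can be done
None
```

I pushed the rim lock into the fence corner and handed the job in at about 20.5 s; the hand-in returned no verdict. In the last pictures its long side lies along the rail and its plain end is up against the stop with no visible gap, and the hand is clear.

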